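# Hang a sample carrier on the gravity feed rail and let it run to the stop

### The job

Take the hooked sample carrier by its tab and hook it over the upper part of the sloped feed rail, lowering it by feel until it rests on the rail, because the rail's height and sideways setting are not known exactly. Seat it gently: never push carrier or gripper against the rail or stand with more than about 10 N. Only when it sits on the rail let go, so that it runs down by itself and ends hanging at rest against the rubber stop; do not disturb the other things on the worktop.

Things in the scene. Friction and masses are not known exactly. Their poses are not given: they have to be found in the camera images.
- stand: Fixed feed stand: base plate 360 x 100 x 12 mm with two uprights at its ends that carry a sloped polished bar, the rail. Origin at the centre of the base's underside; x runs level along the rail, downhill; y across it; z up. The rail's setting in y and z is not measured (see stand_load). It sits on rubber mounts: gives about 0.33 mm per N down, 0.7 mm per N sideways.
- stand_load (a point): Nominal middle of the rail's top at the middle of its upper, loading part (stand x = -75 mm; loading part -110 to -35 mm, nothing rises above the rail there). The real rail is parallel to this line but clamped up to 15 mm higher or lower and up to 10 mm to either side (y). Rail: 12 mm wide, 12 mm deep, flat top, falls 12 degrees towards +x, friction about 0.1. Axes as stand.
- stand_stop (a point): Nominal middle of the rail's top at the face of the stop (stand x = 92 mm), off in y and z like the rail. The stop is a sprung black rubber plate, 44 mm wide, from 35 mm below to 15 mm above the rail's top; a carrier at the stop has its saddle at stand x = about 75 mm. Keep clear of the uprights: at x = -160 mm (199 mm tall) and x = +160 mm (139 mm tall), both 54 mm wide in y. Axes as stand.
- carrier: Loose hooked aluminium carrier, about 0.25 kg, 180 mm tall, standing upright on its foot. Origin at the centre of its underside; x along its length (lies along the rail, either way round), y across, z up. Foot 40 (x) x 38 (y) x 10 mm with a steel pin seated on it up to z = 33 mm. Back arm at y = +8 to +14 mm, 30 mm long in x, from foot to bridge.
- carrier_grip (a point): Centre of the carrier's grip tab, z = 158 mm above its underside: the tab is 30 (x) x 12 (y) mm, from z = 134 to 180 mm, to be gripped across its 12 mm. Below it is the bridge, 36 x 28 mm. Axes as carrier.
- carrier_mouth (a point): Centre of the hook's open side (carrier y = -11 mm, z = 71.5 mm), between the pin's top (z = 33 mm) and the lower edge of the nose (z = 110 mm), which is 30 mm long in x. The rail enters the hook here, through its -y side. Axes as carrier.
- carrier_saddle (a point): The point of the carrier that comes to lie on the middle of the rail's top: z = 120 mm, middle of the channel (16 mm wide in y) between back arm and nose (nose at y = -8 to -14 mm, hanging 10 mm below this point), level with the undersides of two glide bars at x = -12 and +12 mm. Axes as carrier.
- rail_float (a joint): How far the rail is pressed down on its rubber mounts, in m: about 0 unloaded, negative when pressed (-0.00033 per N). Tells nothing of the rail's height.
- screw_jar: Bystander on the worktop: screw-top jar, 43 mm wide, 51 mm tall; origin at its underside.
- weigh_tin: Bystander on the worktop: round tin, 51 mm wide, 26 mm tall; origin at its underside.
- alu_block: Bystander on the worktop: aluminium block 30 x 45 x 22 mm with two holes; origin at its underside.
- hex_key_set: Bystander on the worktop: folding hex-key holder 85 x 33 x 28 mm; origin at its underside.
- stir_disc: Bystander on the worktop: white disc, 28 mm wide, 6 mm thick; origin at its underside.
- dropper_bottle: Bystander on the worktop: dropper bottle, 28 mm wide, 92 mm tall; origin at its underside.

How it is judged:
On the way, in this order (a step that is already met when the one before it is completed fails the run):
1. the carrier, still held, rests on the upper part of the rail (saddle at stand x below -0.03, within 20 mm of its middle line) with more than about 1.2 N (mounts pressed down over 0.4 mm) (contact force between carrier and stand above 1 N and value of joint rail_float below -0.0004 m and contact force between the fingers and carrier above 0.5 N and x of carrier_saddle in the frame of stand between -0.13 and -0.03 m and y of carrier_saddle in the frame of stand between -0.02 and 0.02 m and z of carrier_saddle in the frame of stand above 0.15 m), for 0.2 s.
2. let go there, the carrier runs down the rail untouched (contact force between each of the fingers, the arm and carrier below 0.05 N and linear speed of carrier above 0.05 m/s and x of carrier_saddle in the frame of stand below 0.055 m), for 0.05 s.
At the end, for the whole second after the job is handed in: The carrier hangs on the rail at rest, released, against the stop: saddle at stand x 66 to 95 mm, within 20 mm of the stand's middle line, at least 120 mm above the worktop, square to the rail within 10 degrees, leaning no more than 18 degrees (the rail itself slopes 12) (x of carrier_saddle in the frame of stand between 0.066 and 0.095 m and y of carrier_saddle in the frame of stand between -0.02 and 0.02 m and z of carrier_saddle in the frame of stand above 0.12 m and angle between the y axis of carrier and the y axis of stand, either way round below 0.17 rad and angle between carrier's own z axis and vertical below 0.32 rad and contact force between carrier and stand above 1 N and linear speed of carrier below 0.02 m/s and contact force between the fingers and carrier below 0.05 N); the robot touches nothing.
It fails at once if the carrier is pressed or knocked against the rail or stand with more than 12 N (contact force between carrier and stand above 12 N).
It fails at once if the gripper or arm presses on the stand or rail with more than 12 N (contact force between any of the fingers, the arm and stand above 12 N).
It fails at once if another thing on the worktop is moved more than 20 mm (distance of any of screw_jar, weigh_tin, alu_block, hex_key_set, stir_disc, dropper_bottle from where it was at the start of the episode above 0.02 m).
It also fails if it takes over 51 s, if anything falls off the work surface, if the arm or the gripper's body presses on something with over 40 N, if the wrist force passes 120 N, or if a joint passes its speed limit or range.

### The arm

A 6-joint arm with a two-finger parallel gripper is mounted at the origin on a cart in front of the work surface, level with it; the furniture and walls round the work are solid. World frame = base frame: x ahead of the robot, y to its left, z up, the work surface at z = 0. Lengths are in m, angles in rad, forces in N, time in s.
With the tool pointing down it reaches from about 0.275 to 0.725 m from the base axis. Payload 5.6 kg.
Tool frame: the origin (TCP) lies at the very end of the fingers, on their centre line; the grasp point (between the pads) lies 19 mm behind it; y points along the fingers, z is the direction in which the jaws open and shut, and the axes are right-handed (so a half turn about y gives the same grasp; the last joint's range is limited). The gripper opens to 85 mm and grips with 20 to 120 N. Pads are 22 mm wide; open, the fingers measure 114 mm over their backs; the gripper's body (76 mm by 85 mm) begins 54 mm behind the grasp point. The pads swing forward as they close: fully open they stand 13 mm farther back than shut.
Start: joints at [1.545, 0.255, 0.108, 0, -1.424, -0.285], TCP at [0.168, 0.524, 0.231] pointing down, gripper open.
Joint ranges: [-2.95, 2.95], [-1.21, 1.97], [-1.09, 1.5], [-2.87, 1.71], [-2.94, -0.07], [-3.05, 3.05]. Speed limits (rad/s): [2.57, 2.57, 3.14, 3.14, 3.14, 3.14].

### API

Orientations are given as a rotation vector (axis times angle).
In Python, from bench import r, get_image, get_calibration, ticket gives the robot as it stands. The module is installed in compiled form; this text tells all that it offers.
- The arm moves only by the shell command python3 -m jog 'ROWS' [OPENING] [FORCE]. ROWS is JSON, a list of rows, each an object of numbers: "x", "y", "z": the shift along the tool's x, y, z in units of 0.08 m (1.0 is 0.08 m); "wx", "wy", "wz": the turn, a rotation vector about the tool's x, y, z in units of pi rad (1.0 is pi rad). In form: [{"x": .., "y": .., "z": .., "wx": .., "wy": .., "wz": ..}, ...]. A call has 1 to 8 rows; each row is the pose to reach, as a shift and turn from the pose commanded when the call began, along the tool's axes at that moment, turning the shorter way round; what a row does not reach only later rows make up. A row lasts 1/12 s, in which the tool goes at most 41.7 mm and 7.16 degrees, less where a joint would pass 70% of its speed; a pose out of reach is approached as far as the arm can. A call with a number of a shift or a turn outside -1 to 1 is refused whole. A call with a gripper value outside its range is refused whole. OPENING is the opening, from -1 (shut) to 1 (fully open), so that 0 is half open, set as the call begins (- or left out, the last holds). The fingers move at their own pace and stop on an object; FORCE is the grip in N (left out, the last holds). Time passes only in rows, so rows that repeat a pose let the fingers close. It gives the time, the measured TCP pose, the force and the opening at its end, in the units of the state.
- r.get_obs(): the state, without advancing time (a new reading comes with each control period).
- get_image(name): name is "scene" or "top" or "wrist"; returns (picture, depth): 384x512x3 uint8, red, green, blue; 384x512 float32, m along the optical axis (not along the pixel's ray), 0 where there is no reading.
- get_calibration(name): a dict with "mtx" (3x3 intrinsics, pixels), "R" (3x3) and "t" (3): a world point X has camera coordinates R X + t. Camera axes: x right, y down, z forward; pixel columns grow to the right and rows downward; lengths in m; the calibration is good to about 2 mm. A picture is of the moment at which its call begins: read the wrist's pose just before it. get_calibration takes no time and is no camera call; for the wrist camera it gives the pose at the moment of the call.
- ticket.sign_off(): hands the job in, once; it reports no verdict.
The state is a dict: "time_s": time; "joint_positions": joint angles; "joint_velocities": joint speeds; "effort": joint torques, N m; "eef_pos": TCP position; "tool_rot": TCP orientation; "ft_force": force on the tool from outside, world axes, zero at the start; "moment": the same for the moment, N m; "finger_gap": finger opening in m.
Only numpy, scipy, OpenCV 4.12 (cv2) and the standard library are available. Lean on these libraries where they do the work, as an engineer would, in place of code of your own. Each camera call takes 0.05 s, during which the arm holds its last target. There are 200 camera calls.

## Working session

There is one attempt and no reset: what is moved stays moved. The work goes in short steps, Python scripts to look and compute and a shell command to move; the robot and the scene stay as the last step left them, time stands still between calls to the robot, and variables do not carry over. Pictures are saved under pics/ and viewed, about 8 in all and at most 12, crops included, and the job is handed in when it is done.

```bash
mkdir -p pics; cat > h.py <<'E'
import numpy as np,cv2
from bench import r,get_image,get_calibration,ticket
def shot(name,fn):
    c=get_calibration(name); im,d=get_image(name)
    cv2.imwrite('pics/'+fn,im[:,:,::-1]); np.savez('pics/'+fn[:-4]+'.npz',im=im,d=d,mtx=c['mtx'],R=c['R'],t=c['t'])
    return im,d,c
def cloud(d,c):
    K=np.array(c['mtx']);R=np.array(c['R']);t=np.array(c['t'])
    v,u=np.mgrid[:d.shape[0],:d.shape[1]]
    p=np.stack([(u-K[0,2])/K[0,0]*d,(v-K[1,2])/K[1,1]*d,d],-1)
    return (p-t)@R
E
python3 - <<'E'
from h import *
for n in('scene','top'):
    im,d,c=shot(n,n+'0.png'); print(n,(-np.array(c['R']).T@c['t']).round(3),(d>0).mean())
a=cv2.imread('pics/scene0.png');b=cv2.imread('pics/top0.png')
o=r.get_obs();print(o['time_s'],o['eef_pos'],o['tool_rot'],o['finger_gap'],o['ft_force'])
E
```

```text
scene [-0.219 -0.678  0.756] 0.986114501953125
top [ 0.496 -0.033  1.25 ] 0.9960378011067709
0.1 [0.16802278 0.5232499  0.23049692] [-0.321615   -2.05192511  2.05543241] 0.08538670162329373 [ 0.4659012   0.14093184 -0.35986616]
```

View pics/scene0.png

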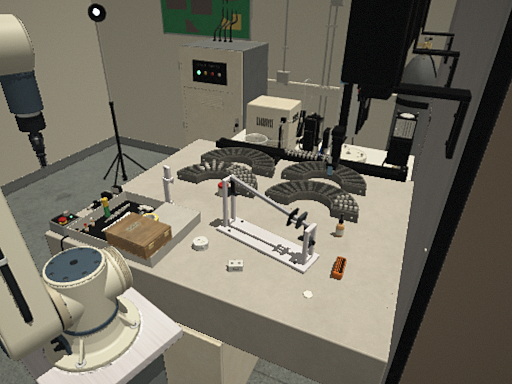

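View pics/top0.png

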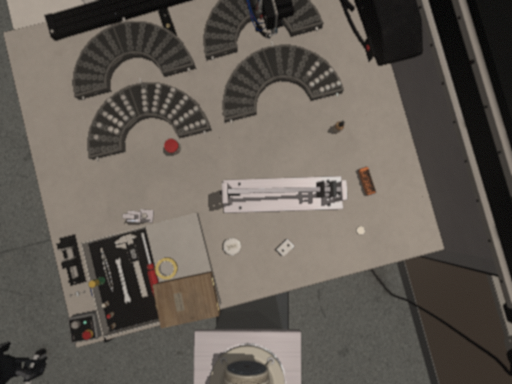

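Scene: the stand is in the middle (top view cols 222–347, rows 178–212), with its tall upright on the left. The carrier stands at about (138,216) in the top view and (168,185) in the scene view.

```bash
python3 - <<'E'
from h import *
for n in('top','scene'):
    z=np.load(f'pics/{n}0.npz');P=cloud(z['d'],z)
    if n=='top':
        sub=(slice(165,225),slice(200,360)); car=(slice(200,232),slice(115,160))
        print('table z',np.median(P[230:235,300:340,2]),np.median(P[225:235,170:190,2]))
    else:
        sub=(slice(165,275),slice(205,325)); car=(slice(155,215),slice(155,182))
    p=P[car].reshape(-1,3);p=p[(p[:,2]>.015)];
    np.set_printoptions(precision=4,suppress=True)
    for lo,hi in((.015,.06),(.06,.11),(.11,.133),(.138,.175),(.172,.2)):
        q=p[(p[:,2]>lo)&(p[:,2]<hi)]
        if len(q)>2: print(n,'car',lo,len(q),q.mean(0),q.min(0),q.max(0),cv2.minAreaRect((q[:,:2]*1000).astype(np.float32)))
    p=P[sub].reshape(-1,3)
    for lo,hi in((.006,.018),(.03,.1),(.1,.135),(.135,.16),(.16,.19),(.19,.22)):
        q=p[(p[:,2]>lo)&(p[:,2]<hi)]
        if len(q)>2: print(n,'stand',lo,len(q),q.mean(0),q.min(0),q.max(0),cv2.minAreaRect((q[:,:2]*1000).astype(np.float32)))
a=cv2.imread('pics/scene0.png');b=cv2.imread('pics/top0.png')
A=cv2.resize(a[150:280,150:350],(800,520),interpolation=cv2.INTER_CUBIC)
B=cv2.resize(b[165:235,115:365],(800,224),interpolation=cv2.INTER_CUBIC)
cv2.imwrite('pics/crop1.png',cv2.resize(np.vstack([A,B]),(640,595)))
E
```

```text
table z 0.00037063302610181276 0.04493631439515073
top car 0.015 181 [0.4633 0.2901 0.0426] [0.4462 0.2565 0.0151] [0.5093 0.3634 0.0587] ((478.043701171875, 310.270751953125), (62.2355842590332, 107.22278594970703), 0.8895134329795837)
top car 0.06 13 [0.4807 0.2934 0.0876] [0.4773 0.2921 0.0628] [0.4832 0.2947 0.1081] ((480.3453369140625, 293.25177001953125), (5.857860088348389, 2.4474124908447266), 3.696709632873535)
top car 0.11 41 [0.4947 0.3015 0.1303] [0.478  0.2884 0.1122] [0.5053 0.3245 0.133 ] ((491.6477966308594, 306.41033935546875), (27.289087295532227, 36.12857437133789), 0.08607030659914017)
top car 0.138 22 [0.4911 0.2928 0.1559] [0.4835 0.2911 0.1384] [0.497  0.3002 0.1745] ((488.94696044921875, 293.9678955078125), (6.632966041564941, 15.203798294067383), 64.45391845703125)
top car 0.172 55 [0.492  0.3046 0.1794] [0.4865 0.2913 0.1742] [0.4969 0.3205 0.1846] ((491.6827087402344, 305.91632080078125), (10.437482833862305, 29.20693588256836), 0.20381464064121246)
top stand 0.006 2889 [ 0.5559 -0.1004  0.012 ] [ 0.4684 -0.3384  0.006 ] [0.6482 0.1433 0.0179] ((558.7256469
[... 2493 characters left out ...]
349] ((558.3268432617188, -105.98916625976562), (58.2283935546875, 334.534912109375), 1.9684489965438843)
scene stand 0.135 366 [ 0.5553 -0.1505  0.1472] [ 0.5223 -0.2728  0.1351] [0.5899 0.0592 0.16  ] ((555.9584350585938, -106.21629333496094), (53.19108963012695, 333.08624267578125), 2.5987443923950195)
scene stand 0.16 367 [ 0.5554 -0.0926  0.1731] [ 0.5245 -0.2395  0.1601] [0.5879 0.0588 0.1899] ((556.3984985351562, -90.02351379394531), (45.862998962402344, 300.5804443359375), 3.755563497543335)
scene stand 0.19 138 [0.5512 0.0235 0.1971] [ 0.5242 -0.0409  0.1901] [0.5791 0.0604 0.2074] ((562.7843017578125, 17.214900970458984), (52.02835464477539, 105.18531036376953), 18.398967742919922)
```

View pics/crop1.png

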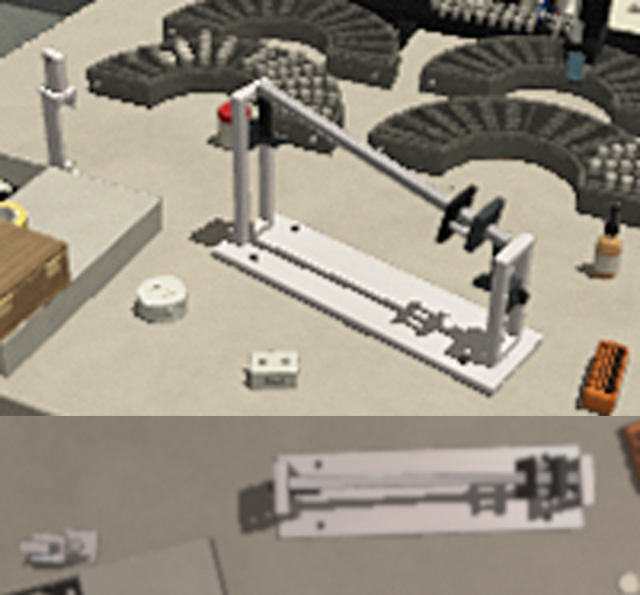

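```bash
python3 - <<'E'
from h import *
from scipy.spatial.transform import Rotation as Ro
np.set_printoptions(precision=4,suppress=True)
for n in('top','scene'):
    z=np.load(f'pics/{n}0.npz');P=cloud(z['d'],z);im=z['im'].astype(int)
    w=(P[...,2]>.007)&(P[...,2]<.018)&(P[...,0]>.49)&(P[...,0]<.64)&(P[...,1]>-.31)&(P[...,1]<.1)
    n_,l,st,ce=cv2.connectedComponentsWithStats(w.astype(np.uint8)); k=1+st[1:,4].argmax()
    print(n,'base',cv2.minAreaRect((P[l==k][:,:2]*1000).astype(np.float32)),P[l==k][:,2].mean())
    q=P.reshape(-1,3)
    for y0,y1 in((.03,.09),(-.29,-.23)):
        u=q[(q[:,1]>y0)&(q[:,1]<y1)&(q[:,2]>.05)&(q[:,0]>.49)&(q[:,0]<.62)];zt=np.percentile(u[:,2],97)
        t=u[u[:,2]>zt-.006];print(' upright top',zt,t.min(0),t.max(0),np.median(t,0))
    for y in np.arange(.02,-.27,-.02):
        u=q[(abs(q[:,1]-y)<.01)&(q[:,2]>.1)&(q[:,2]<.25)&(q[:,0]>.49)&(q[:,0]<.62)]
        if len(u)>2:
            zt=np.percentile(u[:,2],90);t=u[u[:,2]>zt-.006];print('  y',y.round(3),len(t),'z',np.median(t[:,2]),'x',t[:,0].min(),np.median(t[:,0]),t[:,0].max())
o=r.get_obs();print(Ro.from_rotvec(o['tool_rot']).as_matrix())
c=get_calibration('wrist');print('wristcam in world',-np.array(c['R']).T@c['t'],np.array(c['R']))
E
```

```text
top base ((538.580810546875, -107.000732421875), (56.7054328918457, 357.4009704589844), 2.1808862686157227) 0.012155894930378348
 upright top 0.20731285329804022 [0.5389 0.0318 0.2014] [0.5773 0.06   0.209 ] [0.5591 0.0419 0.2041]
 upright top 0.17039066143802617 [ 0.547  -0.2385  0.1644] [ 0.5896 -0.23    0.1732] [ 0.5656 -0.2347  0.1683]
  y 0.02 34 z 0.20157332276536968 x 0.554188264019707 0.5593622481458014 0.5649044261739216
  y 0.0 38 z 0.19827297487952267 x 0.5544873709404353 0.559889892944746 0.5652574237948522
  y -0.02 40 z 0.1929928878671608 x 0.5550087173339232 0.560214979176069 0.5657668043550591
  y -0.04 32 z 0.18955333703771438 x 0.5553513233071065 0.560685337217947 0.566037434399102
  y -0.06 34 z 0.1854104084494867 x 0.555652695788475 0.5610857218556882 0.5664055994852258
  y -0.08 32 z 0.1806020094402756 x 0.5562367369846101 0.5626036430234669 0.5667863511167635
  y -0.1 26 z 0.17729206104117085 x 0.558824210577367 0.562870793552144 0.5670990218961035
  y -0.12 31 z 0.1718382635496319 x 0.5591458281730873 0.5644368843351267 0.5702094396575454
  y -0.14 32 z 0.16711
[... 1870 characters left out ...]
206296628054 0.5696826547640735
  y -0.18 22 z 0.1585117656307911 x 0.5579502211187354 0.5626143919481348 0.5696261211492153
  y -0.2 32 z 0.16887707684965075 x 0.5427060623040345 0.5641751518615756 0.586508578226354
  y -0.22 5 z 0.1680905722211762 x 0.5464103561051021 0.5504341609427855 0.583370094288792
  y -0.24 35 z 0.16789510238586006 x 0.5447691974227168 0.5615238834292076 0.5879257746868257
  y -0.26 56 z 0.13924418084691698 x 0.5368423425716827 0.5657911884369649 0.5899030020874015
[[-0.9521 -0.0004 -0.3059]
 [ 0.3059 -0.0016 -0.9521]
 [-0.0001 -1.      0.0017]]
wristcam in world [0.2467 0.4986 0.3718] [[-0.3066 -0.9518  0.003 ]
 [-0.9001  0.291   0.3242]
 [-0.3095  0.0967 -0.946 ]]
```

```bash
cat >> h.py <<'E'
from scipy.spatial.transform import Rotation as Ro
np.set_printoptions(precision=4,suppress=True)
def need(p,yaw=0.,tilt=0.):
    # target TCP p, tool y down, tool z = -X turned by yaw about Z; tilt = lean of approach axis to -y (deg)
    o=r.get_obs();R=Ro.from_rotvec(o['tool_rot'])
    R0=Ro.from_matrix(np.array([[0,0,-1],[1,0,0],[0,-1,0.]]))
    T=Ro.from_euler('z',yaw,degrees=True)*Ro.from_euler('x',tilt,degrees=True)*R0
    print('t',o['time_s'],'tcp',o['eef_pos'],'F',o['ft_force'],'gap',round(o['finger_gap'],4))
    print('shift units',R.inv().apply(np.array(p)-o['eef_pos'])/.08,'turn units',(R.inv()*T).as_rotvec()/np.pi)
E
python3 -m jog '[{"x":-0.5,"z":0.3,"wy":0.04},{"x":-1,"z":0.5,"wy":0.08},{"x":-1,"z":1,"wy":0.12},{"x":-1,"z":1,"wy":0.16},{"x":-1,"z":1,"wy":0.2}]' 1
python3 -c "
from h import *
need([.4917,.306,.23])"
```

```text
t 0.1 tcp [0.168  0.5232 0.2305] F [ 0.4659  0.1409 -0.3599] gap 0.0854
shift units [-4.6827  0.0089  1.3479] turn units [-0.0004  0.401  -0.0004]schema error: expected keys x, y, z, wx, wy, wz
```

Every row needs all six keys.

```bash

python3 -m jog '[{"x":-0.5,"y":0,"z":0.3,"wx":0,"wy":0.04,"wz":0},{"x":-1,"y":0,"z":0.6,"wx":0,"wy":0.08,"wz":0},{"x":-1,"y":0,"z":1,"wx":0,"wy":0.12,"wz":0},{"x":-1,"y":0,"z":1,"wx":0,"wy":0.16,"wz":0},{"x":-1,"y":0,"z":1,"wx":0,"wy":0.2,"wz":0}]' 1
python3 -c "
from h import *
need([.4917,.306,.23])"
```

```text
time_s: 0.52
eef_pos: [0.2202, 0.4208, 0.2313]
tool_rot: [-0.844, -1.654, 1.655]
ft_force: [-0.9, 0.8, 0.4]
finger_gap: 0.0854
t 0.5167 tcp [0.2202 0.4208 0.2313] F [-0.9068  0.7523  0.3608] gap 0.0854
shift units [-3.1537  0.0155 -1.9062] turn units [-0.0001  0.1996 -0.0001]
```

```bash

python3 -m jog '[{"x":-0.5,"y":0,"z":-0.4,"wx":0,"wy":0.04,"wz":0},{"x":-1,"y":0,"z":-0.6,"wx":0,"wy":0.08,"wz":0},{"x":-1,"y":0,"z":-1,"wx":0,"wy":0.12,"wz":0},{"x":-1,"y":0,"z":-1,"wx":0,"wy":0.16,"wz":0},{"x":-1,"y":0,"z":-1,"wx":0,"wy":0.2,"wz":0}]'
python3 -c "
from h import *
need([.4917,.306,.23])"
```

```text
time_s: 0.93
eef_pos: [0.3331, 0.4055, 0.2297]
tool_rot: [-1.21, -1.208, 1.212]
ft_force: [-0.1, -0.4, -0.2]
finger_gap: 0.0856
t 0.9333 tcp [0.3331 0.4055 0.2297] F [-0.0584 -0.387  -0.1838] gap 0.0856
shift units [-1.2458 -0.0031 -1.981 ] turn units [-0.0004  0.0003 -0.0008]
```

```bash

python3 -m jog '[{"x":-0.4,"y":0,"z":-0.5,"wx":0,"wy":0,"wz":0},{"x":-0.7,"y":0,"z":-1,"wx":0,"wy":0,"wz":0},{"x":-1,"y":0,"z":-1,"wx":0,"wy":0,"wz":0}]'
python3 -m jog '[{"x":-0.12,"y":0,"z":-0.5,"wx":0,"wy":0,"wz":0},{"x":-0.24,"y":0,"z":-0.98,"wx":0,"wy":0,"wz":0},{"x":-0.24,"y":0,"z":-0.98,"wx":0,"wy":0,"wz":0},{"x":-0.24,"y":0,"z":-0.98,"wx":0,"wy":0,"wz":0}]'
python3 - <<'E'
from h import *
need([.4917,.306,.14])
im,d,c=shot('wrist','w1.png');P=cloud(d,c);q=P.reshape(-1,3)
for lo,hi in((.125,.145),(.172,.19),(.04,.1),(.004,.014)):
    u=q[(q[:,2]>lo)&(q[:,2]<hi)&(abs(q[:,0]-.49)<.05)&(abs(q[:,1]-.306)<.05)]
    if len(u)>5: print(lo,len(u),u.min(0),u.max(0),np.median(u[:,2]),cv2.minAreaRect((u[:,:2]*1000).astype(np.float32)))
E
```

```text
time_s: 1.18
eef_pos: [0.4148, 0.3265, 0.2298]
tool_rot: [-1.205, -1.215, 1.219]
ft_force: [0.1, -0.0, -0.2]
finger_gap: 0.085
time_s: 1.52
eef_pos: [0.4923, 0.3073, 0.2297]
tool_rot: [-1.206, -1.212, 1.216]
ft_force: [0.4, 0.6, 0.3]
finger_gap: 0.0852
t 1.5167 tcp [0.4923 0.3073 0.2297] F [0.3799 0.5924 0.2681] gap 0.0852
shift units [-0.0138  1.1208  0.0049] turn units [-0.0007  0.0021 -0.0006]
0.125 853 [0.4765 0.2893 0.1253] [0.5068 0.3266 0.1448] 0.1326549458019681 ((491.6487121582031, 308.07861328125), (36.189937591552734, 27.93360137939453), 85.38538360595703)
0.172 720 [0.485  0.2929 0.172 ] [0.4985 0.3226 0.1804] 0.17850329912869023 ((491.7608947753906, 307.8349304199219), (29.67626953125, 13.472023010253906), 88.48694610595703)
0.04 1327 [0.4401 0.2567 0.04  ] [0.4837 0.3556 0.0999] 0.043854741293482796 ((462.6715087890625, 304.50628662109375), (99.2682876586914, 41.41383361816406), 84.6917724609375)
0.004 616 [0.4408 0.2593 0.004 ] [0.5124 0.3539 0.0137] 0.008594287831487638 ((476.8374328613281, 317.9405517578125), (67.53330993652344, 95.96012115478516), 33.44468688964844)
```

View pics/w1.png

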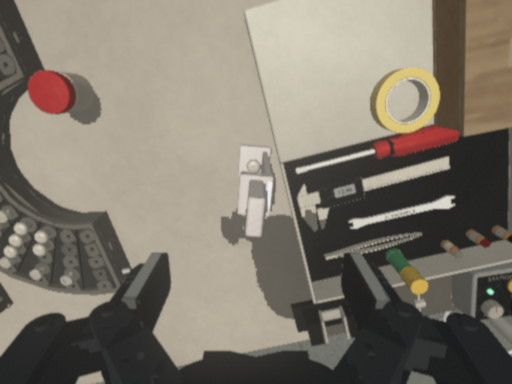

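The carrier stands centred between the pads at about (255,190), turned about −3°. I'll descend and grip.

```bash

python3 -m jog '[{"x":0,"y":0.3,"z":0,"wx":0,"wy":0.007,"wz":0},{"x":0,"y":0.7,"z":0,"wx":0,"wy":0.014,"wz":0},{"x":0,"y":1,"z":0,"wx":0,"wy":0.014,"wz":0},{"x":0,"y":1,"z":0,"wx":0,"wy":0.014,"wz":0}]' 0
python3 -m jog '[{"x":0,"y":0.12,"z":0.01,"wx":0,"wy":0,"wz":0},{"x":0,"y":0.12,"z":0.01,"wx":0,"wy":0,"wz":0},{"x":0,"y":0.12,"z":0.01,"wx":0,"wy":0,"wz":0}]' 
python3 -m jog '[{"x":0,"y":0,"z":0,"wx":0,"wy":0,"wz":0},{"x":0,"y":0,"z":0,"wx":0,"wy":0,"wz":0},{"x":0,"y":0,"z":0,"wx":0,"wy":0,"wz":0},{"x":0,"y":0,"z":0,"wx":0,"wy":0,"wz":0},{"x":0,"y":0,"z":0,"wx":0,"wy":0,"wz":0},{"x":0,"y":0,"z":0,"wx":0,"wy":0,"wz":0}]' -1 50
python3 -m jog '[{"x":0,"y":0,"z":0,"wx":0,"wy":0,"wz":0},{"x":0,"y":0,"z":0,"wx":0,"wy":0,"wz":0},{"x":0,"y":0,"z":0,"wx":0,"wy":0,"wz":0},{"x":0,"y":0,"z":0,"wx":0,"wy":0,"wz":0}]'
python3 -c "
from h import *
need([.4917,.306,.14])"
```

```text
time_s: 1.9
eef_pos: [0.4872, 0.3072, 0.1461]
tool_rot: [-1.223, -1.176, 1.193]
ft_force: [-0.5, -0.5, -0.9]
finger_gap: 0.0427
time_s: 2.15
eef_pos: [0.4905, 0.3092, 0.1432]
tool_rot: [-1.225, -1.187, 1.183]
ft_force: [0.0, -0.2, 0.8]
finger_gap: 0.043
time_s: 2.65
eef_pos: [0.491, 0.3089, 0.1428]
tool_rot: [-1.225, -1.186, 1.182]
ft_force: [-0.0, 0.7, 6.1]
finger_gap: 0.0115
time_s: 2.98
eef_pos: [0.491, 0.3089, 0.1428]
tool_rot: [-1.225, -1.186, 1.182]
ft_force: [-0.9, 1.3, 5.6]
finger_gap: 0.0113
t 2.9833 tcp [0.491  0.3089 0.1428] F [-0.9348  1.2756  5.5873] gap 0.0113
shift units [-0.0366  0.0355 -0.0099] turn units [ 0.0006 -0.0107  0.0004]
```

```bash
cat >> h.py <<'E'
def needs(s,yaw=2.2,tilt=12.):
    T=Ro.from_euler('z',yaw,degrees=True)*Ro.from_euler('x',tilt,degrees=True)
    need(np.array(s)-.0228*T.apply([0,0,-1.]),yaw,tilt)
E
python3 -m jog '[{"x":0,"y":-0.1,"z":0,"wx":0,"wy":0,"wz":0},{"x":0,"y":-0.3,"z":0,"wx":0,"wy":0,"wz":0},{"x":0,"y":-0.6,"z":0,"wx":0,"wy":0,"wz":0},{"x":-0.2,"y":-0.85,"z":0,"wx":0,"wy":0,"wz":0},{"x":-0.6,"y":-1,"z":0,"wx":0,"wy":0,"wz":0},{"x":-1,"y":-1,"z":0,"wx":0,"wy":0,"wz":0}]'
python3 -c "
from h import *
needs([.48,-.027,.2255])"
```

```text
time_s: 3.48
eef_pos: [0.4881, 0.2286, 0.224]
tool_rot: [-1.225, -1.188, 1.183]
ft_force: [0.9, -0.5, -2.4]
finger_gap: 0.0112
t 3.4833 tcp [0.4881 0.2286 0.224 ] F [ 0.9192 -0.4704 -2.4362] gap 0.0112
shift units [-3.2548 -0.3033 -0.0064] turn units [ 0.0032 -0.0223 -0.0662]
```

```bash

python3 -m jog '[{"x":-0.4,"y":-0.1,"z":0,"wx":0,"wy":0,"wz":0},{"x":-0.8,"y":-0.2,"z":0,"wx":0,"wy":0,"wz":0},{"x":-1,"y":-0.3,"z":0,"wx":0,"wy":0,"wz":0}]'
python3 -m jog '[{"x":-0.4,"y":0,"z":0,"wx":0,"wy":0,"wz":0},{"x":-0.8,"y":0,"z":0,"wx":0,"wy":0,"wz":0},{"x":-1,"y":0,"z":0,"wx":0,"wy":0,"wz":0}]'
python3 -m jog '[{"x":-0.4,"y":0,"z":0,"wx":0,"wy":-0.01,"wz":-0.02},{"x":-0.8,"y":0,"z":0,"wx":0,"wy":-0.02,"wz":-0.04},{"x":-1,"y":0,"z":0,"wx":0,"wy":-0.022,"wz":-0.066},{"x":-1,"y":0,"z":0,"wx":0,"wy":-0.022,"wz":-0.066},{"x":-1,"y":0,"z":0,"wx":0,"wy":-0.022,"wz":-0.066}]'
python3 -c "
from h import *
needs([.48,-.027,.2255])"
```

```text
time_s: 3.73
eef_pos: [0.4835, 0.1453, 0.2456]
tool_rot: [-1.225, -1.18, 1.186]
ft_force: [0.4, 0.7, -2.4]
finger_gap: 0.0116
time_s: 3.98
eef_pos: [0.4808, 0.0658, 0.2454]
tool_rot: [-1.225, -1.181, 1.185]
ft_force: [0.1, 0.4, -2.7]
finger_gap: 0.0113
time_s: 4.4
eef_pos: [0.4789, -0.0137, 0.2451]
tool_rot: [-1.042, -1.323, 1.075]
ft_force: [-0.7, 0.0, -3.1]
finger_gap: 0.0114
t 4.4 tcp [ 0.4789 -0.0137  0.2451] F [-0.6767  0.0185 -3.0537] gap 0.0114
shift units [-0.2146 -0.0796 -0.0102] turn units [ 0.0021 -0.0026 -0.0007]
```

```bash

python3 -m jog '[{"x":-0.1,"y":-0.04,"z":0,"wx":0,"wy":-0.0026,"wz":0},{"x":-0.21,"y":-0.08,"z":0,"wx":0,"wy":-0.0026,"wz":0},{"x":-0.21,"y":-0.08,"z":0,"wx":0,"wy":-0.0026,"wz":0},{"x":-0.21,"y":-0.08,"z":0,"wx":0,"wy":-0.0026,"wz":0}]'
python3 - <<'E'
from h import *
needs([.48,-.027,.2255])
im,d,c=shot('wrist','w2.png');P=cloud(d,c);q=P.reshape(-1,3)
print('cam',-np.array(c['R']).T@c['t'])
for y in np.arange(.03,-.15,-.015):
    u=q[(abs(q[:,1]-y)<.004)&(q[:,2]>.13)&(q[:,2]<.215)&(q[:,0]>.53)&(q[:,0]<.6)]
    if len(u)>5:
        zt=np.percentile(u[:,2],80);t=u[abs(u[:,2]-zt)<.003];print('  y',y.round(3),len(t),'z',np.median(t[:,2]),'x',t[:,0].min(),np.median(t[:,0]),t[:,0].max())
E
```

```text
time_s: 4.73
eef_pos: [0.4799, -0.0284, 0.2482]
tool_rot: [-1.036, -1.335, 1.084]
ft_force: [-0.6, 0.8, -3.0]
finger_gap: 0.0113
t 4.7333 tcp [ 0.4799 -0.0284  0.2482] F [-0.6147  0.8122 -3.0311] gap 0.0113
shift units [-0.0416 -0.0032 -0.0013] turn units [ 0.0021  0.002  -0.0008]
cam [ 0.4827 -0.1389  0.3693]
  y 0.03 150 z 0.2024971632757972 x 0.5510996370280289 0.5567743228156212 0.5629180768246052
  y 0.015 159 z 0.19935970116361593 x 0.5517512229142206 0.5571373734236603 0.5639791335024046
  y 0.0 172 z 0.19604968612548912 x 0.5522747291204819 0.5578920842316983 0.5642399718843898
  y -0.015 187 z 0.19291144764912993 x 0.5528160112939818 0.5583930813905268 0.564987170811112
  y -0.03 204 z 0.18974078944611109 x 0.5533740630990136 0.5591672526967537 0.5657575023072118
  y -0.045 208 z 0.18670199386242237 x 0.5538609067313608 0.5594732081993786 0.56583236452431
  y -0.06 228 z 0.1832914550141594 x 0.5544874154885807 0.5601386887800899 0.5667430274004382
  y -0.075 249 z 0.1802796852247624 x 0.5548856540221618 0.5607986210973344 0.5671532851696939
  y -0.09 262 z 0.17704674524003317 x 0.5554468435733717 0.5611157315324673 0.5679366998228055
  y -0.105 290 z 0.17398252394182584 x 0.55607310012546 0.5618624325446111 0.5687978266628665
  y -0.12 320 z 0.1706352568471687 x 0.5565032824689079 0.5619600257401391 0.5687483398905787
  y -0.135 345 z 0.1676381427604368 x 0.556775822335777 0.5628773388063785 0.5696840809927393
```

View pics/w2.png

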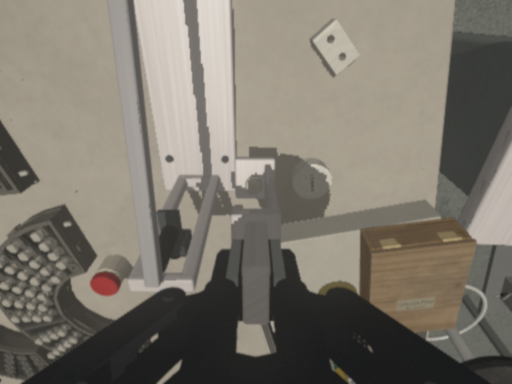

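```bash

python3 - <<'E'
from h import *
z=np.load('pics/w2.npz');P=cloud(z['d'],z)
o=r.get_obs();R=Ro.from_rotvec(o['tool_rot']).as_matrix()
Q=(P-o['eef_pos'])@R   # tool frame
np.set_printoptions(precision=4,suppress=True)
q=Q.reshape(-1,3)
for lo,hi,n in((-.025,-.012,'tab low'),(.005,.015,'bridge top'),(.015,.03,'bridge front'),(.13,.136,'foot top'),(.11,.128,'pin')):
    u=q[(q[:,1]>lo)&(q[:,1]<hi)&(abs(q[:,2])<.025)&(q[:,0]<.03)&(q[:,0]>-.045)]
    if len(u)>5: print(n,len(u),u.min(0),u.max(0),np.median(u,0))
E
```

```text
tab low 1132 [-0.0168 -0.025  -0.0183] [-0.0057 -0.012   0.0203] [-0.0106 -0.0188  0.0008]
bridge top 1052 [-0.0198  0.005  -0.0129] [-0.0016  0.015   0.0151] [-0.0154  0.0104  0.0007]
bridge front 176 [-0.0197  0.015  -0.0129] [-0.0158  0.0298  0.015 ] [-0.0192  0.0175  0.0007]
foot top 1013 [-0.0228  0.1303 -0.0187] [0.0163 0.136  0.0187] [-0.0094  0.1343 -0.005 ]
pin 286 [-0.018   0.11   -0.0083] [0.005  0.1277 0.0148] [-0.0047  0.1126  0.0001]
```

```bash

python3 -m jog '[{"x":0,"y":0,"z":-0.2,"wx":0,"wy":0.002,"wz":0},{"x":0,"y":0,"z":-0.4,"wx":0,"wy":0.002,"wz":0},{"x":0,"y":0,"z":-0.6,"wx":0,"wy":0.002,"wz":0},{"x":0,"y":0,"z":-0.8,"wx":0,"wy":0.002,"wz":0},{"x":0,"y":0,"z":-0.93,"wx":0,"wy":0.002,"wz":0},{"x":0,"y":0,"z":-1,"wx":0,"wy":0.002,"wz":0},{"x":0,"y":0,"z":-1,"wx":0,"wy":0.002,"wz":0},{"x":0,"y":0,"z":-1,"wx":0,"wy":0.002,"wz":0}]'
python3 - <<'E'
from h import *
needs([.5597,-.0215,.1915])
a,_,_=shot('scene','s2.png'); im,d,c=shot('wrist','w3.png')
A=cv2.resize(a[140:260,190:330,::-1],(560,480),interpolation=cv2.INTER_CUBIC)
cv2.imwrite('pics/s2c.png',A)
o=r.get_obs();R=Ro.from_rotvec(o['tool_rot']).as_matrix()
q=((cloud(d,c)-o['eef_pos'])@R).reshape(-1,3)   # tool frame
u=q[(q[:,1]>.005)&(q[:,1]<.015)&(abs(q[:,2])<.025)&(q[:,0]<.0)&(q[:,0]>-.022)];print('bridge z',np.percentile(u[:,2],[1,50,99]))
for x in(-.025,-.035,-.045,-.06):
    u=q[(abs(q[:,0]-x)<.004)&(q[:,1]>.03)&(q[:,1]<.09)&(abs(q[:,2])<.02)]
    if len(u)>3:
        yt=np.percentile(u[:,1],20);t=u[abs(u[:,1]-yt)<.004]
        print('rail at tool x',x,len(t),'y',np.median(t[:,1]),'z',t[:,2].min(),np.median(t[:,2]),t[:,2].max())
E
```

```text
time_s: 5.45
eef_pos: [0.5596, -0.0252, 0.2489]
tool_rot: [-1.039, -1.33, 1.08]
ft_force: [-0.5, -0.3, -2.5]
finger_gap: 0.0116
t 5.45 tcp [ 0.5596 -0.0252  0.2489] F [-0.5284 -0.2915 -2.5059] gap 0.0116
shift units [-0.1035  0.4265  0.0002] turn units [ 0.0021  0.0001 -0.0007]
bridge z [-0.0127  0.0012  0.0146]
rail at tool x -0.025 198 y 0.057464986914771254 z -0.005580864085267183 0.00032306429092575904 0.006202608616485788
rail at tool x -0.035 207 y 0.05747035749924013 z -0.005470108776205215 4.7574237932545e-06 0.006125896535546355
rail at tool x -0.045 214 y 0.05738463737765839 z -0.005340325464743407 0.00035565897848827566 0.00604304728673566
rail at tool x -0.06 228 y 0.05731564363699619 z -0.005184823640164978 6.443704762173036e-05 0.0059218783196270065
```

View pics/s2c.png

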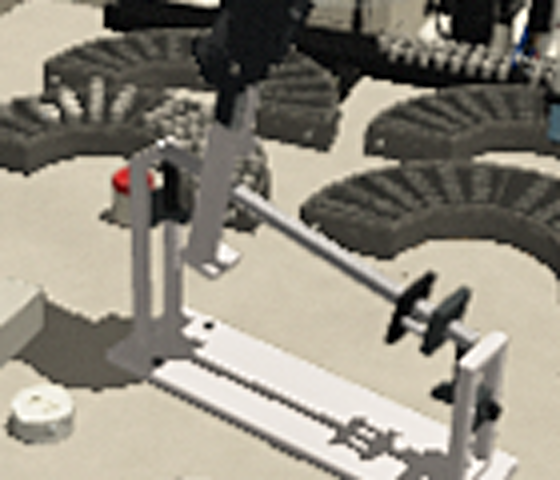

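View pics/w3.png

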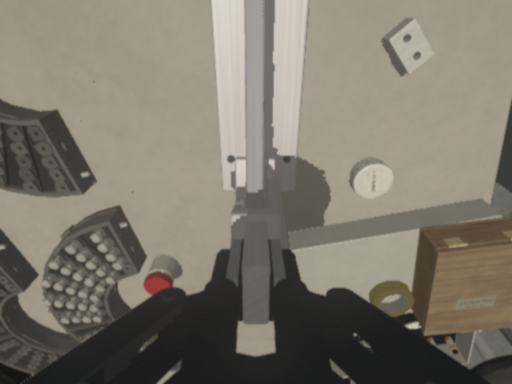

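The rail sits inside the hook, centred within 1 mm and parallel. I'll lower most of the way, then go down in fine steps by feel.

```bash

python3 -m jog '[{"x":-0.02,"y":0.05,"z":-0.004,"wx":0,"wy":0,"wz":0},{"x":-0.05,"y":0.12,"z":-0.008,"wx":0,"wy":0,"wz":0},{"x":-0.08,"y":0.2,"z":-0.008,"wx":0,"wy":0,"wz":0},{"x":-0.1,"y":0.28,"z":-0.008,"wx":0,"wy":0,"wz":0},{"x":-0.1,"y":0.33,"z":-0.008,"wx":0,"wy":0,"wz":0},{"x":-0.1,"y":0.36,"z":-0.008,"wx":0,"wy":0,"wz":0},{"x":-0.1,"y":0.36,"z":-0.008,"wx":0,"wy":0,"wz":0},{"x":-0.1,"y":0.36,"z":-0.008,"wx":0,"wy":0,"wz":0}]'
python3 - <<'E'
from h import *
im,d,c=shot('wrist','w4.png')
o=r.get_obs();R=Ro.from_rotvec(o['tool_rot']).as_matrix()
print(o['eef_pos'],o['ft_force'])
q=((cloud(d,c)-o['eef_pos'])@R).reshape(-1,3)
u=q[(q[:,1]>.005)&(q[:,1]<.015)&(abs(q[:,2])<.025)&(q[:,0]<.0)&(q[:,0]>-.022)];print('bridge',np.percentile(u[:,2],[1,50,99]),np.percentile(u[:,1],[5,50]))
u=q[(q[:,0]<-.025)&(q[:,0]>-.05)&(q[:,1]>.015)&(q[:,1]<.05)&(abs(q[:,2])<.02)]
print('rail y',np.median(u[:,1]),'z',np.percentile(u[:,2],[1,50,99]))
E
```

```text
time_s: 6.22
eef_pos: [0.5609, -0.0276, 0.2194]
tool_rot: [-1.04, -1.33, 1.08]
ft_force: [-0.6, -0.2, -4.0]
finger_gap: 0.0112
[ 0.5611 -0.0276  0.2196] [ 1.0818 -0.0455 -3.2918]
bridge [-0.0124  0.0014  0.0149] [0.0086 0.0108]
rail y 0.028747177559318358 z [-0.0042  0.0015  0.0074]
```

```bash

python3 -m jog '[{"x":0,"y":0.012,"z":0,"wx":0,"wy":0,"wz":0},{"x":0,"y":0.024,"z":0,"wx":0,"wy":0,"wz":0},{"x":0,"y":0.036,"z":0,"wx":0,"wy":0,"wz":0},{"x":0,"y":0.045,"z":0,"wx":0,"wy":0,"wz":0},{"x":0,"y":0.045,"z":0,"wx":0,"wy":0,"wz":0}]'
python3 -m jog '[{"x":0,"y":0.006,"z":0,"wx":0,"wy":0,"wz":0},{"x":0,"y":0.006,"z":0,"wx":0,"wy":0,"wz":0}]'
```

```text
time_s: 6.68
eef_pos: [0.5608, -0.0268, 0.2157]
tool_rot: [-1.04, -1.33, 1.079]
ft_force: [0.3, -0.6, -2.3]
finger_gap: 0.0116
time_s: 6.85
eef_pos: [0.561, -0.0268, 0.2155]
tool_rot: [-1.04, -1.33, 1.079]
ft_force: [-0.1, 0.3, -2.3]
finger_gap: 0.0118
```

```bash

python3 -m jog '[{"x":0,"y":0.006,"z":0,"wx":0,"wy":0,"wz":0},{"x":0,"y":0.006,"z":0,"wx":0,"wy":0,"wz":0},{"x":0,"y":0.006,"z":0,"wx":0,"wy":0,"wz":0}]'
```

```text
time_s: 7.1
eef_pos: [0.561, -0.0267, 0.2152]
tool_rot: [-1.04, -1.33, 1.079]
ft_force: [0.1, -0.2, -1.3]
finger_gap: 0.0116
```

```bash

python3 -m jog '[{"x":0,"y":0.006,"z":0,"wx":0,"wy":0,"wz":0},{"x":0,"y":0.006,"z":0,"wx":0,"wy":0,"wz":0},{"x":0,"y":0.006,"z":0,"wx":0,"wy":0,"wz":0}]'; python3 -c "
from h import *
need([.56,-.0267,.2152]);" | head -1
```

```text
time_s: 7.35
eef_pos: [0.5611, -0.0266, 0.2147]
tool_rot: [-1.04, -1.33, 1.079]
ft_force: [-0.1, -0.9, -0.9]
finger_gap: 0.0116
t 7.35 tcp [ 0.5611 -0.0266  0.2147] F [-0.0523 -0.947  -0.8561] gap 0.0116
```

```bash

python3 -m jog '[{"x":0,"y":0.006,"z":0,"wx":0,"wy":0,"wz":0},{"x":0,"y":0.006,"z":0,"wx":0,"wy":0,"wz":0},{"x":0,"y":0.006,"z":0,"wx":0,"wy":0,"wz":0}]'
```

```text
time_s: 7.6
eef_pos: [0.5611, -0.0266, 0.2143]
tool_rot: [-1.04, -1.33, 1.079]
ft_force: [0.4, -1.3, 1.4]
finger_gap: 0.0113
```

```bash

python3 -m jog '[{"x":0,"y":0,"z":0,"wx":0,"wy":0,"wz":0},{"x":0,"y":0,"z":0,"wx":0,"wy":0,"wz":0},{"x":0,"y":0,"z":0,"wx":0,"wy":0,"wz":0},{"x":0,"y":0,"z":0,"wx":0,"wy":0,"wz":0}]'
python3 -c "
from h import *
im,d,c=shot('wrist','w5.png')
o=r.get_obs();R=Ro.from_rotvec(o['tool_rot']).as_matrix()
print(o['eef_pos'],o['ft_force'])
q=((cloud(d,c)-o['eef_pos'])@R).reshape(-1,3)
u=q[(q[:,1]>.005)&(q[:,1]<.015)&(abs(q[:,2])<.025)&(q[:,0]<.0)&(q[:,0]>-.022)];print('bridge',np.percentile(u[:,2],[1,50,99]))
u=q[(q[:,0]<-.025)&(q[:,0]>-.05)&(q[:,1]>.015)&(q[:,1]<.05)&(abs(q[:,2])<.02)]
print('rail y',np.median(u[:,1]),'z',np.percentile(u[:,2],[1,50,99]))
"
```

```text
time_s: 7.93
eef_pos: [0.561, -0.0265, 0.2141]
tool_rot: [-1.04, -1.33, 1.079]
ft_force: [0.6, -1.8, 1.4]
finger_gap: 0.0113
[ 0.561  -0.0265  0.2141] [-0.1471 -1.9772  1.4107]
bridge [-0.0126  0.0013  0.0148]
rail y 0.02459743160753599 z [-0.0043  0.0019  0.0076]
```

Seated with a steady load of about 4 N, sideways force near zero and the carrier centred. Now I'll release.

```bash

python3 -m jog '[{"x":0,"y":0,"z":0,"wx":0,"wy":0,"wz":0},{"x":0,"y":0,"z":0,"wx":0,"wy":0,"wz":0},{"x":0,"y":0,"z":0,"wx":0,"wy":0,"wz":0},{"x":0,"y":0,"z":0,"wx":0,"wy":0,"wz":0},{"x":0,"y":0,"z":0,"wx":0,"wy":0,"wz":0},{"x":0,"y":0,"z":0,"wx":0,"wy":0,"wz":0},{"x":0,"y":0,"z":0,"wx":0,"wy":0,"wz":0},{"x":0,"y":0,"z":0,"wx":0,"wy":0,"wz":0}]' 1
python3 -m jog '[{"x":0,"y":0,"z":0,"wx":0,"wy":0,"wz":0},{"x":0,"y":0,"z":0,"wx":0,"wy":0,"wz":0},{"x":0,"y":0,"z":0,"wx":0,"wy":0,"wz":0},{"x":0,"y":0,"z":0,"wx":0,"wy":0,"wz":0},{"x":0,"y":0,"z":0,"wx":0,"wy":0,"wz":0},{"x":0,"y":0,"z":0,"wx":0,"wy":0,"wz":0},{"x":0,"y":0,"z":0,"wx":0,"wy":0,"wz":0},{"x":0,"y":0,"z":0,"wx":0,"wy":0,"wz":0}]'
python3 - <<'E'
from h import *
a,d,c=shot('scene','s3.png');cv2.imwrite('pics/s3c.png',cv2.resize(a[140:260,190:330,::-1],(560,480),interpolation=cv2.INTER_CUBIC))
E
```

```text
time_s: 8.65
eef_pos: [0.5609, -0.0264, 0.2139]
tool_rot: [-1.04, -1.33, 1.079]
ft_force: [0.3, 0.6, 0.4]
finger_gap: 0.0852
time_s: 9.32
eef_pos: [0.5609, -0.0264, 0.214]
tool_rot: [-1.04, -1.33, 1.079]
ft_force: [-0.3, 0.2, 0.1]
finger_gap: 0.0853
```

View pics/s3c.png

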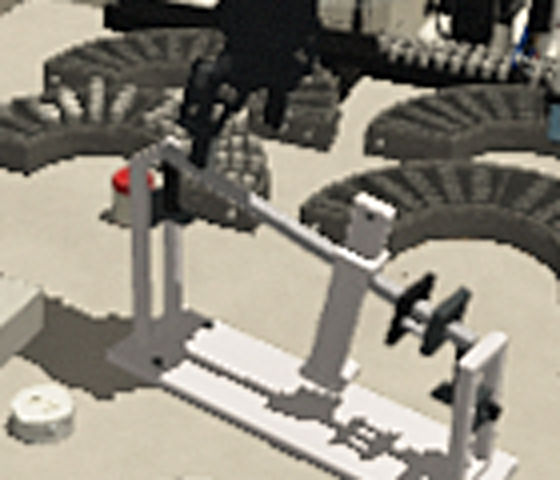

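Carrier hangs on the rail but is mid-rail at this moment, perhaps rebounding off the stop. I'll retreat upward and check its motion.

```bash

python3 -m jog '[{"x":0,"y":-0.2,"z":0,"wx":0,"wy":0,"wz":0},{"x":0,"y":-0.5,"z":0,"wx":0,"wy":0,"wz":0},{"x":0,"y":-0.9,"z":0,"wx":0,"wy":0,"wz":0},{"x":0,"y":-1,"z":0,"wx":0,"wy":0,"wz":0}]'
cat > m.py <<'E'
from h import *
import sys
a,d,c=shot('scene',sys.argv[1]);P=cloud(d,c).reshape(-1,3)
s=np.array([.558,-.107,0]);k=np.radians(2.2);ex=np.array([np.sin(k),-np.cos(k),0]);ey=np.array([np.cos(k),np.sin(k),0])
q=np.stack([(P-s)@ex,(P-s)@ey,P[:,2]],1)
# tab: points more than 16 mm above rail line
zr=.1905-np.tan(np.radians(12))*(q[:,0]+.080)
u=q[(abs(q[:,1])<.03)&(q[:,0]>-.09)&(q[:,0]<.14)&(q[:,2]-zr>.02)&(q[:,2]-zr<.075)]
print(r.get_obs()['time_s'],'tab pts',len(u),u.min(0),u.max(0),u.mean(0))
for lo,hi in((.02,.035),(.04,.06)):
    w=u[((u[:,2]-.1905+np.tan(np.radians(12))*(u[:,0]+.08))>lo)&((u[:,2]-.1905+np.tan(np.radians(12))*(u[:,0]+.08))<hi)];print(len(w),w.mean(0))
E
python3 m.py s4.png
python3 -m jog '[{"x":0,"y":0,"z":0,"wx":0,"wy":0,"wz":0},{"x":0,"y":0,"z":0,"wx":0,"wy":0,"wz":0},{"x":0,"y":0,"z":0,"wx":0,"wy":0,"wz":0},{"x":0,"y":0,"z":0,"wx":0,"wy":0,"wz":0},{"x":0,"y":0,"z":0,"wx":0,"wy":0,"wz":0},{"x":0,"y":0,"z":0,"wx":0,"wy":0,"wz":0}]'
python3 m.py s5.png
```

```text
time_s: 9.7
eef_pos: [0.5622, -0.0443, 0.2972]
tool_rot: [-1.046, -1.334, 1.078]
ft_force: [0.1, 1.0, 1.0]
finger_gap: 0.0849
9.75 tab pts 158 [ 0.0618 -0.0172  0.1658] [0.1311 0.0248 0.2213] [ 0.0871 -0.0016  0.1962]
63 [ 0.0948 -0.001   0.1786]
53 [ 0.0823 -0.0029  0.2064]
time_s: 10.25
eef_pos: [0.5608, -0.0427, 0.2917]
tool_rot: [-1.039, -1.329, 1.08]
ft_force: [-1.0, 0.6, -0.2]
finger_gap: 0.0854
10.3 tab pts 161 [ 0.0654 -0.0177  0.166 ] [0.1317 0.0237 0.2198] [ 0.0907 -0.0009  0.1944]
69 [0.0991 0.     0.1774]
59 [ 0.0848 -0.0025  0.2059]
```

It was the rebound; now it's back at the stop. I'll let it settle and confirm.

```bash

for i in 1 2 3; do python3 -m jog '[{"x":0,"y":0,"z":0,"wx":0,"wy":0,"wz":0},{"x":0,"y":0,"z":0,"wx":0,"wy":0,"wz":0},{"x":0,"y":0,"z":0,"wx":0,"wy":0,"wz":0},{"x":0,"y":0,"z":0,"wx":0,"wy":0,"wz":0},{"x":0,"y":0,"z":0,"wx":0,"wy":0,"wz":0},{"x":0,"y":0,"z":0,"wx":0,"wy":0,"wz":0},{"x":0,"y":0,"z":0,"wx":0,"wy":0,"wz":0},{"x":0,"y":0,"z":0,"wx":0,"wy":0,"wz":0}]' >/dev/null; python3 m.py s6$i.png; done
python3 -c "
import cv2
a=cv2.imread('pics/s63.png');cv2.imwrite('pics/s6c.png',cv2.resize(a[140:290,190:360],(680,600),interpolation=cv2.INTER_CUBIC))"
```

```text
11.0167 tab pts 157 [ 0.0663 -0.0171  0.1658] [0.1318 0.0247 0.2216] [ 0.0904 -0.001   0.1952]
63 [ 0.0987 -0.0001  0.1776]
53 [ 0.0846 -0.0025  0.2054]
11.7333 tab pts 159 [ 0.0645 -0.0177  0.1657] [0.132  0.026  0.2201] [ 0.0901 -0.0011  0.195 ]
67 [ 0.0978 -0.0007  0.1779]
61 [ 0.0844 -0.0023  0.2066]
12.45 tab pts 160 [ 0.0656 -0.0181  0.1661] [0.1311 0.0248 0.2204] [ 0.0899 -0.0011  0.195 ]
66 [ 0.0974 -0.0007  0.1779]
56 [ 0.084  -0.0025  0.2062]
```

View pics/s6c.png

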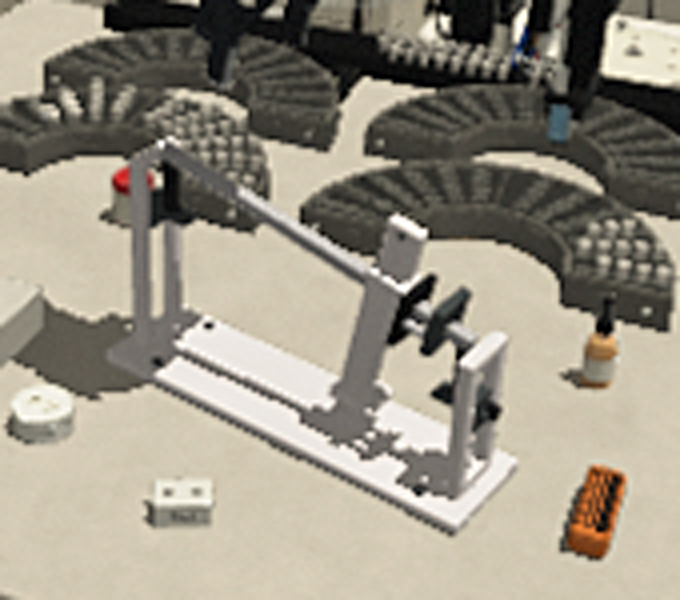

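```bash
python3 -c "
from h import *
o=r.get_obs();print(o['time_s'],abs(o['joint_velocities']).max());print(ticket.sign_off())"
```

```text
12.45 0.001167637036830355
the job is handed in; nothing more can be done
None
```

The carrier is hanging at rest against the rubber stop, released, and the job was handed in at 12.45 s of robot time. No verdict was reported.

- **Seating:** I gripped the carrier by its tab and tilted it 12° to match the rail. I then brought it in mouth first, with the rail centred in the hook to within about 1 mm. I lowered it in 0.5 mm steps until the rail carried about 4 N with nearly no sideways force, and held it there for over 0.3 s.
- **Release:** It ran down by itself. It was mid-rail in a picture 1.3 s after release, apparently rebounding off the stop, and settled back within the next second.
- **Last checks:**
  - Three pictures over 1.4 s showed it steady at the stop, with the saddle at about stand x = 73 mm and its middle about 1 mm off the stand's middle line.
  - The bystanders visible in the last picture looked undisturbed; I did not measure them, and that crop does not show the white disc.
  - The gripper stayed open and clear.
- **Not read directly:** I never read `rail_float`. The seating load comes from the wrist force and how far the arm moved after contact.

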